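Set a profile against the flip stop and start the marking cycle

ROBOT

A 6-joint arm with a two-finger parallel gripper is mounted at the origin on a cart in front of the work surface, level with it; the furniture and walls round the work are solid. World frame = base frame: x ahead of the robot, y to its left, z up, the work surface at z = 0. Lengths are in m, angles in rad, forces in N, time in s.
With the tool pointing down it reaches from about 0.3 to 0.775 m from the base axis. Payload 14.6 kg.
Tool frame: the origin (TCP) lies at the very end of the fingers, on their centre line; the grasp point (between the pads) lies 19 mm behind it (ctrl.hold_point_z is the z of the grasp point in the tool frame, in m); z points along the fingers, y is the direction in which the jaws open and shut (so a half turn about z gives the same grasp; the last joint's range is limited). The gripper opens to 94 mm and grips with 3 to 60 N. Pads are 16 mm wide; open, the fingers measure 119 mm over their backs; the gripper's body (75 mm by 177 mm) begins 78 mm behind the grasp point.
Start: joints at [1.244, 0.3, 1.521, -0, 1.321, -0.067], TCP at [0.141, 0.532, 0.205] pointing down, gripper open.
Joint ranges: [-3.03, 3.03], [-0.79, 2.21], [0.23, 2.52], [-1.04, 4.18], [0, 3.07], [-2.55, 2.55]. Speed limits (rad/s): [2.22, 2.22, 2.57, 3.14, 3.14, 3.14].

INTERFACE

Orientations are given as [roll, pitch, yaw] about the fixed x, y, z axes, in that order (R = Rz(yaw) Ry(pitch) Rx(roll)).
In Python, from station import ctrl, cams, hand_in gives the robot as it stands.
- The arm moves only by the tool servo_tool, never from a script. Its argument "rows" is a list of rows, each a list of 7 numbers: the shift along the world's x, y, z in m, then the turn, a rotation vector about the world's x, y, z in rad, then the gripper command: -1 is shut, 1 is fully open, values between are in proportion. A call has exactly 8 rows; each row is the pose to reach, as a shift and turn from the pose measured when the call began; what a row does not reach only later rows make up. A row lasts 1/12 s, in which the tool goes at most 41.7 mm and 7.16 degrees, less where a joint would pass 70% of its speed; a pose out of reach is approached as far as the arm can. A call with a gripper value outside its range is refused whole. The fingers move at their own pace and stop on an object; "newtons" is the grip in N (left out, the last holds). Time passes only in rows, so rows that repeat a pose let the fingers close, or fill a call up. It gives the time, the measured TCP pose, the force and the opening at its end, in the units of the state.
- ctrl.get_obs(): the state, without advancing time (a new reading comes with each control period).
- cams.camera(name): name is "scene" or "top" or "wrist"; returns a dict with "image" (384x512x3 uint8, red, green, blue), "depth" (384x512 float32, m along the optical axis (not along the pixel's ray), 0 where there is no reading), "fx", "fy", "cx", "cy" (pixels), "rvec" (rotation vector, rad) and "tvec" (3), from world to camera coordinates, as OpenCV has them; the wrist camera has in their place "hand_eye" (4x4, takes a point from camera to tool coordinates, whose origin is the TCP and whose axes are the flange's). Camera axes: x right, y down, z forward; pixel columns grow to the right and rows downward; lengths in m; the calibration is good to about 2 mm. A picture is of the moment at which its call begins: read the wrist's pose just before it.
- hand_in(): hands the job in, once; it reports no verdict.
Trained networks look in a picture, given as the dict that the camera call returned (one of the last four; its "shot" number tells which), for a name from the list of things; names that differ only in an ending like _2 or _b are one class to them, and where a whole thing is asked for, a point or a joint stands for the part that bears it (a point fixed in the world has none). Each returns a list of dicts, best first, with "p" (0 to 1); they miss things now and then, are a little off and sometimes report something else, mostly with a low value. They report only what shows in the picture. A call takes as long as a camera call. They do not tell look-alikes from the thing itself.
- cams.spot_in(picture, name): "box" ([left, top, right, bottom] as shares, 0 to 1, of the picture: columns of its width, rows of its height, round what is visible of it).
- cams.place_of(picture, name): "at" ([column, row] as shares, 0 to 1, of the picture: columns of its width, rows of its height: a listed point, or the origin of a listed thing).
The state is a dict: "time_s": time; "qpos": joint angles; "joint_vel": joint speeds; "tau": joint torques, N m; "ee_pos": TCP position; "eef_rot": TCP orientation; "force": force on the tool from outside, world axes, zero at the start; "moment": the same for the moment, N m; "grip_width": finger opening in m.
Only numpy, scipy, OpenCV 4.12 (cv2) and the standard library are available. Lean on these libraries where they do the work, as an engineer would, in place of code of your own. Each camera call takes 0.05 s, during which the arm holds its last target.

TASK

Swing the marking station's folded flip stop all the way down across the bed, then slide the piece of profile lying on the bed until it is fully home: flat against the fence and its end against the stop. Then start the marking by pressing the round push button fully down and letting it come up again, leaving the piece and the stop in place. Do not press the square button, and leave the other things on the bench where they are.

Things in the scene. Friction and masses are not known exactly. Their poses are not given: they have to be found in the camera images.
- station: Fixed marking station: aluminium bed 12 mm thick, steel fence (wall 62 mm above bench, 22 mm thick) along its rear, grey marking unit behind (58 mm high, to 92 mm behind the fence's face), flip stop hinged on the fence top. Origin: bench level under the fence's front face; +x from bed to fence, +y along the fence toward the stop. Bed: x -0.120 to fence, y -0.190 to 0.150, no rim at front or ends.
- seat_corner (a point): Point on the bed's top (12 mm above the bench) where the fence's front face meets the plane of the lowered flip stop's working face (its -y face); axes as the station's. The piece fully home has its centre at x = -0.020, y = -0.0425 in this frame.
- flip_hinge (a point): Centre of the flip stop's hinge, on top of the fence, 69 mm above the bench; its axis is the station's y. The flip stop's hinge cheeks reach 19 mm to either side along y.
- flip_stop (a joint): Angle (rad): 0 = fully down, arm level across the bed (toward station -x); 1.57 upright; 2.1 leaning back; starts at 1.75 to 2.05. Dark bar 20 mm wide; round end tab 26 mm dia, 104 mm from the hinge. When down its top is 7 mm above the hinge centre; a stop plate 14 mm thick hangs below, 16 to 66 mm from the hinge, to 28 mm above the bench. Stays where left; 1 to 2 N at the tab moves it.
- flip_tab (a point): Centre of the upper face of the round tab at the free end of the flip stop (the face that looks up when it is down, and backward, away from the robot, when it is folded).
- long_profile: The piece to be marked: sawn piece of grey aluminium T-slot profile, 40 x 85 x 40 mm, about 0.16 kg, lying on the station's bed, askew and clear of the fence and stop. Origin: centre of its underside; the 85 mm run along its y; z up.
- round_button (a joint): Travel (m) of the round button: 0 = up, 0.008 = fully down; a spring returns it. About 5 N holds it fully down.
- round_button_top (a point): Centre of the top of the round button's cap (50 mm diameter, slightly domed, grey), the start button; 76 mm above the bench when up. It sits on a grey box 84 x 84 x 50 mm, on one side of the station; the box with the square button is on the other. The two change places.
- square_button (a joint): Travel (m) of the square button (not to be pressed): 0 = up, 0.008 = fully down; same spring.
- square_button_top (a point): Centre of the top of the square button's cap (44 x 44 mm, flat, same grey), 76 mm above the bench when up, on an equal grey box.
- short_profile: Shorter, thicker sawn piece of the same grey T-slot profile, 45 x 70 x 45 mm; a bystander. Origin: centre of its underside, z up.
- tape_roll: Beige roll of packing tape lying flat, 94 mm across, 48 mm high; a bystander. Origin: centre of its underside, z up.
- screwdriver: Screwdriver with orange handle lying along its own y, 208 mm long, 29 mm thick; a bystander. Origin: centre of its underside, z up.
- calculator: Desk calculator, 136 x 96 x 19 mm; a bystander. Origin: centre of its underside, z up.
- mug: Dotted mug, 92 mm across, 127 mm with its handle, 93 mm high; a bystander. Origin: centre of its underside, z up.
Mind the look-alikes: they are no part of the job. Leave any blue look-alike of the long_profile alone.

How it is judged:
On the way, in this order (a step that is already met when the one before it is completed fails the run):
1. the flip stop is swung all the way down (value of joint flip_stop below 0.06 rad), for 0.1 s.
2. the piece lies flat on the bed, against the fence and with its end against the lowered stop (value of joint flip_stop below 0.06 rad and y of long_profile in the frame of seat_corner between -0.0465 and -0.035 m and x of long_profile in the frame of seat_corner between -0.0235 and -0.015 m and angle between the y axis of long_profile and the y axis of station, either way round below 0.06 rad and z of long_profile in the frame of seat_corner below 0.006 m and angle between long_profile's own z axis and vertical below 0.06 rad), for 0.2 s.
3. with the piece home, the round button is pressed fully down (all of step 2 and value of joint round_button above 0.007 m), for 0.05 s.
At the end, for the whole second after the job is handed in: The flip stop is down (within 0.06 rad); the piece lies flat on the bed at rest, its long side within 3.5 mm of the fence, its end within 4 mm of the stop and square within 0.06 rad; the round button has been pressed to at least 7 of its 8 mm and is up again (within 1 mm) (all of step 2 and value of joint round_button below 0.001 m and linear speed of long_profile below 0.01 m/s); the robot touches nothing.
It fails at once if the square button is pressed (more than 3 mm) (value of joint square_button above 0.003 m).
It fails at once if a bystander is moved more than 30 mm (distance of any of short_profile, tape_roll, screwdriver, calculator, mug from where it was at the start of the episode above 0.03 m).
It also fails if it takes over 70 s, if anything falls off the work surface, if the arm or the gripper's body presses on something with over 40 N, if the wrist force passes 120 N, or if a joint passes its speed limit or range.

## Working session

There is one attempt and no reset: what is moved stays moved. The work goes in short steps, Python scripts to look and compute and a tool call to move; the robot and the scene stay as the last step left them, time stands still between calls to the robot, and variables do not carry over. Pictures are saved under pics/ and viewed, and the job is handed in when it is done.

Besides the shell and the picture viewer there is one more tool, called after ">>>" as name(argument=value, ...), one argument or row to a line, values as JSON. servo_tool: Moves the arm, as the interface text tells. Its arguments: {"type":"object","properties":{"rows":{"type":"array"},"newtons":{"type":"number"}},"required":["rows"]}

```bash
ls; mkdir -p pics
cat > h.py <<'E'
import numpy as np, cv2
from station import ctrl, cams, hand_in
from scipy.spatial.transform import Rotation as R
def save(p,n,s=1.5): cv2.imwrite('pics/'+n+'.png', cv2.resize(p['image'][:,:,::-1],None,fx=s,fy=s,interpolation=cv2.INTER_CUBIC))
def pose(p,obs=None):
    if 'rvec' in p:
        Rm=cv2.Rodrigues(np.array(p['rvec'],float))[0]; t=np.array(p['tvec'],float).ravel()
        return Rm.T, -Rm.T@t
    T=np.eye(4); T[:3,:3]=R.from_euler('xyz',obs['eef_rot']).as_matrix(); T[:3,3]=obs['ee_pos']
    T=T@np.array(p['hand_eye']); return T[:3,:3],T[:3,3]
def ray(p,u,v,obs=None):
    A,c=pose(p,obs); d=A@np.array([(u-p['cx'])/p['fx'],(v-p['cy'])/p['fy'],1.]); return c,d
def atz(p,u,v,z,obs=None):
    c,d=ray(p,u,v,obs); return c+d*(z-c[2])/d[2]
def dep(p,u,v,obs=None):
    c,d=ray(p,u,v,obs); return c+d*p['depth'][int(round(v)),int(round(u))]
def cloud(p,obs=None):
    A,c=pose(p,obs); h,w=p['depth'].shape; vv,uu=np.mgrid[:h,:w]
    d=np.stack([(uu-p['cx'])/p['fx'],(vv-p['cy'])/p['fy'],np.ones((h,w))],-1)*p['depth'][...,None]
    return d@A.T+c
NAMES="station seat_corner flip_hinge flip_stop flip_tab long_profile round_button round_button_top square_button square_button_top short_profile tape_roll screwdriver calculator mug".split()
E
cat > a.py <<'E'
from h import *
o=ctrl.get_obs(); print(o['time_s'],np.round(o['ee_pos'],3),np.round(o['eef_rot'],3),o['force'])
for c in ['scene','top','wrist']:
    p=cams.camera(c); save(p,'a_'+c)
    print(c, np.round(pose(p,o)[1],3))
    for n in NAMES:
        try:
            r=cams.place_of(p,n)
        except Exception as e: print(n,e); continue
        for q in r[:3]:
            u,v=q['at'][0]*512,q['at'][1]*384
            print(' ',n,round(q['p'],2),(round(u),round(v)),np.round(dep(p,min(max(u,0),511),min(max(v,0),383),o),3))
E
python3 a.py
```

```text
pics
0.0 [0.141 0.531 0.205] [-3.14  -0.     2.882] [ 1.02489714  0.0372391  -0.455839  ]
scene [-0.447 -0.494  1.424]
  station 0.79 (255, 203) [0.561 0.049 0.011]
  seat_corner 0.92 (240, 195) [0.563 0.124 0.027]
  flip_hinge 0.57 (236, 185) [0.567 0.143 0.081]
flip_stop it knows: calculator, flip_hinge, flip_tab, long_profile, mug, round_button_top, screwdriver, seat_corner, short_profile, square_button_top, station, tape_roll
  flip_tab 0.44 (238, 161) [0.621 0.154 0.169]
  long_profile 0.85 (265, 213) [ 0.502 -0.024  0.054]
  long_profile 0.69 (329, 215) [ 0.618 -0.26   0.036]
  long_profile 0.68 (230, 158) [0.733 0.266 0.038]
round_button it knows: calculator, flip_hinge, flip_tab, long_profile, mug, round_button_top, screwdriver, seat_corner, short_profile, square_button_top, station, tape_roll
  round_button_top 0.42 (327, 245) [ 0.449 -0.309  0.074]
square_button it knows: calculator, flip_hinge, flip_tab, long_profile, mug, round_button_top, screwdriver, seat_corner, short_profile, square_button_top, station, tape_roll
  square_button_top 0.4 (191, 182) [0.5   0.324 0.078]

[... 1593 characters left out ...]
, 252) [0.345 0.507 0.021]
  mug 0.79 (127, 178) [0.611 0.454 0.041]
  mug 0.48 (110, 250) [0.35  0.511 0.01 ]
wrist [0.07  0.55  0.384]
flip_stop it knows: calculator, flip_hinge, flip_tab, long_profile, mug, round_button_top, screwdriver, seat_corner, short_profile, square_button_top, station, tape_roll
  flip_tab 0.45 (283, 311) [0.118 0.545 0.319]
round_button it knows: calculator, flip_hinge, flip_tab, long_profile, mug, round_button_top, screwdriver, seat_corner, short_profile, square_button_top, station, tape_roll
square_button it knows: calculator, flip_hinge, flip_tab, long_profile, mug, round_button_top, screwdriver, seat_corner, short_profile, square_button_top, station, tape_roll
```

View pics/a_scene.png

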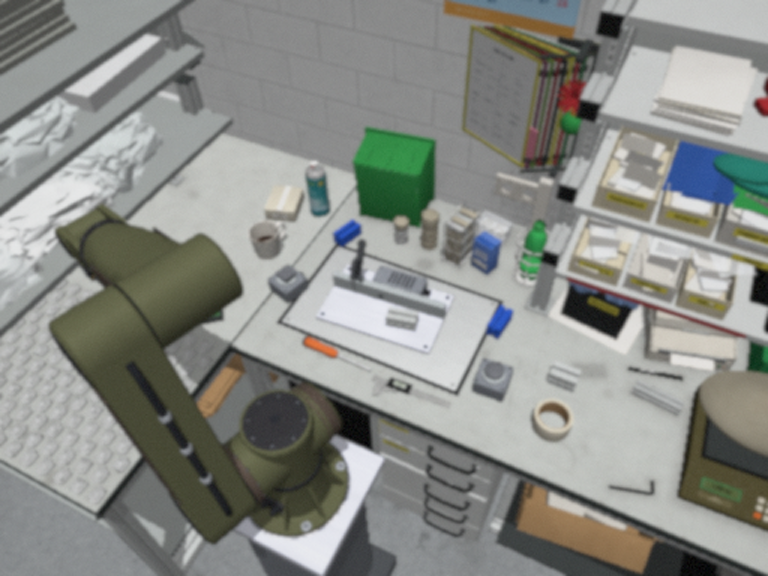

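View pics/a_top.png

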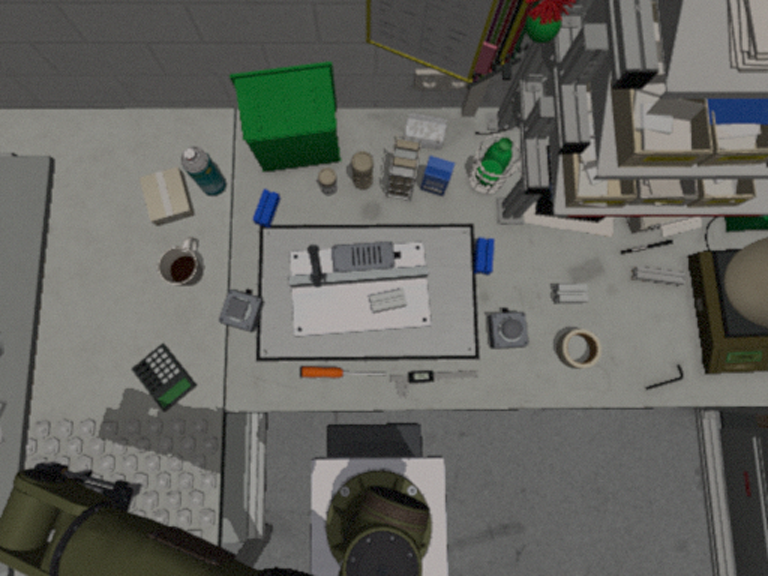

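```bash
cat > b.py <<'E'
from h import *
p=cams.camera('top'); 
c=p['image'][130:270,140:400]; cv2.imwrite('pics/b_crop.png',cv2.resize(c[:,:,::-1],None,fx=3,fy=3,interpolation=cv2.INTER_CUBIC))
C=cloud(p); np.save('topcloud.npy',C); np.save('topimg.npy',p['image'])
# height map crop
z=C[130:270,140:400,2]; cv2.imwrite('pics/b_z.png',cv2.resize(cv2.applyColorMap((np.clip(z/0.2,0,1)*255).astype(np.uint8),cv2.COLORMAP_JET),None,fx=3,fy=3,interpolation=cv2.INTER_NEAREST))
E
python3 b.py
```

```text
(no output)
```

View pics/b_crop.png

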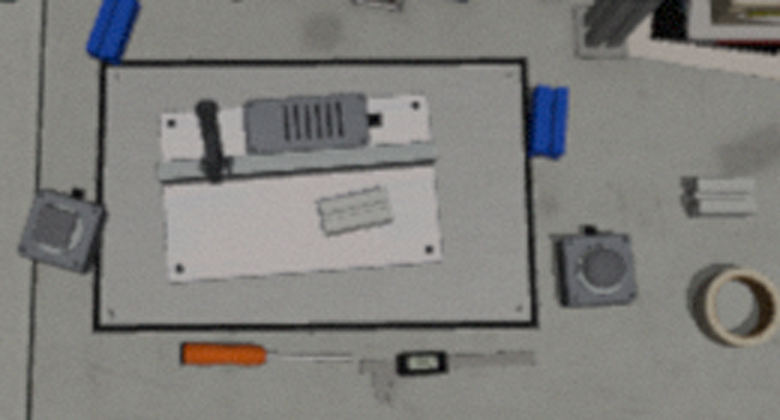

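View pics/b_z.png

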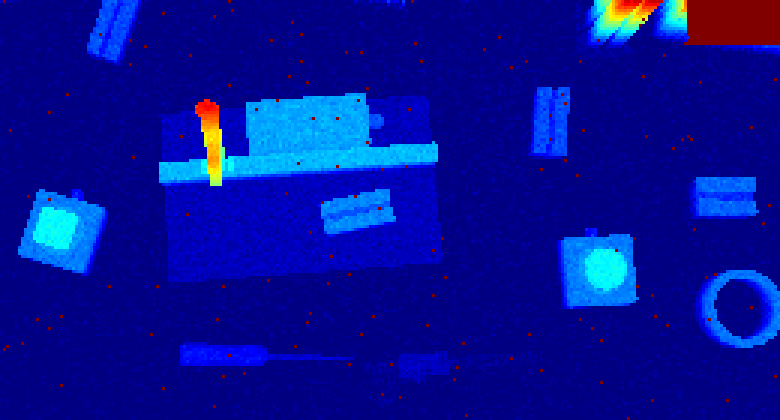

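The choice of the piece and buttons:

- **Candidates for the long profile (top view, unscaled px):** grey piece on the bed (260,201), blue piece (322,174), blue piece (178,139), and the short grey piece off the station (380,193). Only the grey one on the bed fits the description.
- **Buttons:** the round one is on the right at (343,218), the square one on the left at (156,206).

Next I'll fit the geometry from the depth data.

```bash
cat > c.py <<'E'
from h import *
C=np.load('topcloud.npy'); P=C.reshape(-1,3)
reg=(P[:,0]>.38)&(P[:,0]<.70)&(P[:,1]>-.2)&(P[:,1]<.25)
Q=P[reg]
# fence front edge from top cloud: per column
def fence(C):
    S=[]
    for col in range(195,285):
        c=C[:,col]; m=(c[:,2]>.052)&(c[:,2]<.068)&(c[:,0]>.53)&(c[:,0]<.62)
        if m.sum()>2: S.append(c[m][np.argmin(c[m][:,0])])
    return np.array(S)
S=fence(C)
f=cv2.fitLine(S[:,:2].astype(np.float32),cv2.DIST_HUBER,0,.01,.01).ravel(); print('front edge',f, len(S))
d=f[:2]; d=d*np.sign(d[1]); yaw=np.arctan2(-d[0],d[1]); print('yaw',yaw)
ex=np.array([np.cos(yaw),np.sin(yaw)]);ey=np.array([-np.sin(yaw),np.cos(yaw)])
x0=f[2:]@ex
L=np.c_[Q[:,:2]@ex-x0,Q[:,:2]@ey,Q[:,2]]
bed=L[(L[:,2]>.005)&(L[:,2]<.02)&(L[:,0]<-.01)&(L[:,0]>-.15)]
print('bed x',np.percentile(bed[:,0],[.5,2,50]),'y',np.percentile(bed[:,1],[.5,1,2,98,99,99.5]))
fen=L[(L[:,2]>.055)&(L[:,2]<.068)&(L[:,0]<.022)&(L[:,0]>-.003)];print('fence y',np.percentile(fen[:,1],[.2,1,99,99.8]))
st=L[(L[:,2]>.085)];print('stop',len(st)); 
for a in range(85,190,10):
    q=st[(st[:,2]>a/1e3)&(st[:,2]<a/1e3+.01)]
    if len(q): print(a,np.round(q.min(0),4),np.round(q.max(0),4))
pr=L[(L[:,2]>.035)&(L[:,2]<.065)&(L[:,0]<-.008)&(L[:,0]>-.11)&(L[:,1]<.08)]
r=cv2.minAreaRect(pr[:,:2].astype(np.float32)); print('piece(station axes)',r,np.median(pr[:,2]))
print('x0',x0)
B=P[(P[:,2]>.065)&(P[:,2]<.085)]
for n,c in [('round',(.453,-.323)),('sq',(.5,.337))]:
    b=B[np.hypot(B[:,0]-c[0],B[:,1]-c[1])<.05]; print(n,np.median(b,0),b.min(0),b.max(0))
E
python3 c.py
```

```text
front edge [ 0.02797032 -0.99960876  0.57253313  0.02737836] 80
yaw 0.027973965
bed x [-0.14268697 -0.12517028 -0.07139465] y [-0.19339078 -0.17829331 -0.1472861   0.1889017   0.20041888  0.21555807]
fence y [-0.1423097  -0.13933623  0.19141862  0.19226446]
stop 165
85 [0.0161 0.1131 0.0879] [0.0185 0.1136 0.0935]
95 [-0.019   0.1127  0.0951] [0.025  0.1234 0.1046]
105 [-0.019   0.115   0.1053] [0.0294 0.1325 0.1146]
115 [-0.0143  0.1139  0.1151] [0.0342 0.1318 0.1232]
125 [-0.0096  0.1134  0.1253] [0.04   0.1337 0.1349]
135 [-0.0047  0.1152  0.1351] [0.043  0.1326 0.1446]
145 [-0.0022  0.1158  0.1456] [0.0465 0.1319 0.1543]
155 [0.044  0.1136 0.155 ] [0.0603 0.1368 0.1649]
165 [0.0513 0.1127 0.1651] [0.0652 0.1359 0.1746]
175 [0.0529 0.1185 0.1756] [0.0592 0.1253 0.1781]
piece(station axes) ((-0.04797029495239258, -0.043821126222610474), (0.04088000953197479, 0.08521632850170135), 9.868038177490234) 0.050888111240196876
x0 0.57307494
round [ 0.45134042 -0.32196716  0.07487162] [ 0.42672042 -0.34728844  0.06702916] [ 0.47324242 -0.29862306  0.08114501]
sq [0.50348659 0.32821234 0.07542459] [0.48133164 0.30433182 0.06722732] [0.52837617 0.3531089  0.08118791]
```

>>> servo_tool(
  rows=[
    [0.03, -0.03, 0.03, 0, 0, 0.05, -1],
    [0.06, -0.06, 0.06, 0, 0, 0.1, -1],
    [0.09, -0.09, 0.09, 0, 0, 0.15, -1],
    [0.12, -0.12, 0.11, 0, 0, 0.2, -1],
    [0.15, -0.15, 0.13, 0, 0, 0.25, -1],
    [0.18, -0.18, 0.13, 0, 0, 0.3, -1],
    [0.21, -0.21, 0.13, 0, 0, 0.31, -1],
    [0.24, -0.24, 0.13, 0, 0, 0.31, -1],
  ],
)

```text
time_s: 2.67
ee_pos: [0.3538, 0.3185, 0.3345]
eef_rot: [3.14, 0.002, -3.09]
force: [0.9, 1.5, 0.6]
grip_width: 0.0438
```

>>> servo_tool(
  rows=[
    [0.03, -0.03, 0, 0, 0, 0, -1],
    [0.06, -0.06, 0, 0, 0, 0, -1],
    [0.09, -0.09, 0, 0, 0, 0, -1],
    [0.12, -0.12, 0, 0, 0, 0, -1],
    [0.15, -0.15, 0, 0, 0, 0, -1],
    [0.18, -0.18, 0, 0, 0, 0, -1],
    [0.21, -0.22, 0, 0, 0, 0, -1],
    [0.22, -0.24, 0, 0, 0, 0, -1],
  ],
)

```text
time_s: 3.33
ee_pos: [0.5753, 0.0765, 0.334]
eef_rot: [3.141, 0.001, -3.09]
force: [0.0, -0.5, -0.6]
grip_width: 0.0006
```

```bash
cat > d.py <<'E'
from h import *
import sys,pickle
o=ctrl.get_obs(); p=cams.camera('wrist'); save(p,sys.argv[1]); print(o['time_s'],np.round(o['ee_pos'],4),np.round(o['eef_rot'],4),np.round(pose(p,o)[1],3))
pickle.dump((o,p),open(sys.argv[1]+'.pkl','wb'))
for n in sys.argv[2:]:
    for q in cams.place_of(p,n)[:2]:
        u,v=q['at'][0]*512,q['at'][1]*384
        print(' ',n,round(q['p'],2),(round(u),round(v)),np.round(dep(p,min(u,511),min(v,383),o),4))
E
python3 d.py d1 seat_corner flip_hinge flip_tab long_profile
```

```text
3.3333 [0.5753 0.0765 0.334 ] [ 3.1405e+00  1.1000e-03 -3.0904e+00] [0.501 0.072 0.513]
  seat_corner 0.78 (289, 146) [0.5696 0.1318 0.012 ]
  flip_hinge 0.64 (300, 157) [0.5662 0.1316 0.1296]
  flip_tab 0.88 (308, 218) [0.6264 0.1402 0.1732]
  long_profile 0.8 (363, 263) [0.7491 0.2626 0.0363]
  long_profile 0.66 (34, 176) [ 0.6322 -0.2516  0.03  ]
```

View pics/d1.png

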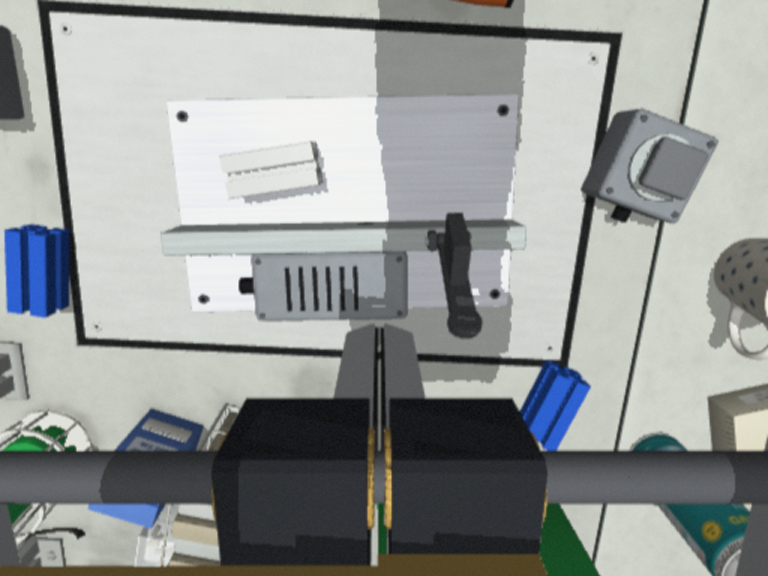

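The wrist view (1.5x) shows:

- The grey piece at (272,170) and the fence from (162,240) to (525,237).
- The folded stop, with its hinge at (455,238) and tab at (463,322).
- The square button at (670,165).

I'll fit the numbers from this view.

```bash
cat > e.py <<'E'
from h import *
import pickle,sys
o,p=pickle.load(open(sys.argv[1]+'.pkl','rb')); C=cloud(p,o); P=C.reshape(-1,3)
P=P[(p['depth'].ravel()>.1)]
S=[]
for col in range(0,512):
    c=C[:,col]; m=(c[:,2]>.056)&(c[:,2]<.067)&(c[:,0]>.52)&(c[:,0]<.63)&(c[:,1]>-.14)&(c[:,1]<.185)&(np.abs(c[:,1]-.13)>.03)
    if m.sum()>3: S.append(np.r_[c[m][np.argmin(c[m][:,0])]])
S=np.array(S)
f=cv2.fitLine(S[:,:2].astype(np.float32),cv2.DIST_HUBER,0,.01,.01).ravel()
d=f[:2]*np.sign(f[1]); yaw=np.arctan2(-d[0],d[1])
ex=np.array([np.cos(yaw),np.sin(yaw)]);ey=np.array([-np.sin(yaw),np.cos(yaw)]); x0=f[2:]@ex
print('yaw',yaw,'x0',x0,len(S), 'resid',np.std(S[:,:2]@ex-x0))
L=np.c_[P[:,:2]@ex-x0,P[:,:2]@ey,P[:,2]]
L=L[(np.abs(L[:,0])<.16)&(np.abs(L[:,1])<.25)]
bed=L[(L[:,2]>.007)&(L[:,2]<.017)&(L[:,0]<-.02)&(L[:,0]>-.115)];h=np.histogram(bed[:,1],np.arange(-.25,.25,.005));print(dict(zip(np.round(h[1],3),h[0])))
fen=L[(L[:,2]>.055)&(L[:,2]<.068)&(L[:,0]<.018)&(L[:,0]>.004)];print('fence y',np.percentile(fen[:,1],[.2,1,99,99.8]),np.median(fen[:,2]))
st=L[(L[:,2]>.085)&(L[:,2]<.2)&(L[:,1]>.08)]
for a in range(85,190,10):
    q=st[(st[:,2]>a/1e3)&(st[:,2]<a/1e3+.01)]
    if len(q): print(a,len(q),np.round(q.min(0),4),np.round(q.max(0),4))
pr=L[(L[:,2]>.044)&(L[:,2]<.060)&(L[:,0]<-.006)&(L[:,0]>-.11)&(L[:,1]<.09)]
r=cv2.minAreaRect(pr[:,:2].astype(np.float32)); print('piece',r,np.median(pr[:,2]), np.percentile(pr[:,:2],[.5,99.5],axis=0))
E
python3 e.py d1
```

```text
yaw 0.0701712 x0 0.5783002 180 resid 0.00024179023847870735
{np.float64(-0.25): np.int64(0), np.float64(-0.245): np.int64(0), np.float64(-0.24): np.int64(0), np.float64(-0.235): np.int64(0), np.float64(-0.23): np.int64(0), np.float64(-0.225): np.int64(0), np.float64(-0.22): np.int64(0), np.float64(-0.215): np.int64(0), np.float64(-0.21): np.int64(0), np.float64(-0.205): np.int64(0), np.float64(-0.2): np.int64(0), np.float64(-0.195): np.int64(0), np.float64(-0.19): np.int64(0), np.float64(-0.185): np.int64(0), np.float64(-0.18): np.int64(0), np.float64(-0.175): np.int64(0), np.float64(-0.17): np.int64(102), np.float64(-0.165): np.int64(221), np.float64(-0.16): np.int64(219), np.float64(-0.155): np.int64(224), np.float64(-0.15): np.int64(223), np.float64(-0.145): np.int64(226), np.float64(-0.14): np.int64(221), np.float64(-0.135): np.int64(221), np.float64(-0.13): np.int64(228), np.float64(-0.125): np.int64(215), np.float64(-0.12): np.int64(159), np.float64(-0.115): np.int64(126), np.float64(-0.11): np.int64(126), np.float64(-0.105): np.int64(119), np.float64(-0.1): np.int64(123), np.f
[... 2379 characters left out ...]
919 0.0949]
95 65 [-0.0188  0.0887  0.0951] [0.0304 0.1054 0.1049]
105 116 [-0.0178  0.0887  0.105 ] [0.0344 0.1056 0.115 ]
115 110 [-0.0131  0.0887  0.1152] [0.0395 0.1086 0.125 ]
125 241 [-0.0098  0.0886  0.1251] [0.0443 0.1086 0.135 ]
135 372 [-0.0043  0.0886  0.135 ] [0.0486 0.1085 0.1449]
145 160 [0.0008 0.0887 0.145 ] [0.0537 0.1086 0.1549]
155 132 [0.0458 0.0858 0.155 ] [0.0584 0.1106 0.165 ]
165 242 [0.0512 0.0864 0.1652] [0.065  0.1109 0.175 ]
175 24 [0.0565 0.0899 0.175 ] [0.0609 0.1031 0.1764]
piece ((-0.05385847017168999, -0.06467282027006149), (0.04002691060304642, 0.08549252897500992), 7.539755344390869) 0.05245990395781264 [[-0.07698735 -0.10761651]
 [-0.03076442 -0.02097387]]
```

```bash
cat >> h.py <<'E'
YAW=0.0702;X0=0.5783;Y0=0.0215
def W(x,y,z=None):
    ex=np.array([np.cos(YAW),np.sin(YAW)]);ey=np.array([-np.sin(YAW),np.cos(YAW)])
    w=ex*(x+X0)+ey*(y+Y0); return w if z is None else np.r_[w,z]
def Lc(w):
    w=np.asarray(w); ex=np.array([np.cos(YAW),np.sin(YAW)]);ey=np.array([-np.sin(YAW),np.cos(YAW)])
    return np.round([w[:2]@ex-X0,w[:2]@ey-Y0,w[2]],4)
E
cat > f.py <<'E'
from h import *
o=ctrl.get_obs(); c=np.array(o['ee_pos']); print(o['time_s'],Lc(c),o['eef_rot'][2])
p0=W(.086,.077,.152); print('pre',np.round(p0-c,4),p0)
prev=p0
for th in [2.05,1.8,1.57,1.35,1.1,.9,.7,.5,.3,.15,0.]:
    s,k=np.sin(th),np.cos(th); r=.095
    q=W(.011-r*k+.007*s+.008,.077,.069+r*s+.007*k); print(th,np.round(q-p0,4),q)
E
python3 f.py
```

```text
3.5833 [-0.0005  0.0169  0.3344] -3.090215412604291
pre [ 0.0821  0.066  -0.1824] [0.6557548  0.14485296 0.152     ]
2.05 [-0.0169 -0.0012 -0.0019] [0.63881008 0.14366148 0.15007192]
1.8 [-0.0385 -0.0027  0.0079] [0.617251   0.14214555 0.15992511]
1.57 [-0.0599 -0.0042  0.012 ] [0.59582712 0.14063911 0.16400554]
1.35 [-0.0808 -0.0057  0.0112] [0.57497867 0.13917314 0.16322677]
1.1 [-0.1036 -0.0073  0.0048] [0.55215741 0.13756845 0.15683987]
0.9 [-0.1203 -0.0085 -0.0042] [0.53548211 0.13639592 0.14776733]
0.7 [-0.1348 -0.0095 -0.0164] [0.52093719 0.13537319 0.13555458]
0.5 [-0.1467 -0.0103 -0.0313] [0.50910253 0.13454103 0.1206885 ]
0.3 [-0.1553 -0.0109 -0.0482] [0.50044994 0.13393261 0.10376178]
0.15 [-0.1595 -0.0112 -0.0619] [0.49626142 0.1336381  0.09011802]
0.0 [-0.1616 -0.0114 -0.076 ] [0.49415381 0.1334899  0.076     ]
```

>>> servo_tool(
  rows=[
    [0.03, 0.025, 0, 0, 0, 0.02, -1],
    [0.06, 0.05, 0, 0, 0, 0.02, -1],
    [0.08, 0.068, -0.01, 0, 0, 0.02, -1],
    [0.0805, 0.0684, -0.04, 0, 0, 0.02, -1],
    [0.0805, 0.0684, -0.075, 0, 0, 0.02, -1],
    [0.0805, 0.0684, -0.11, 0, 0, 0.02, -1],
    [0.0805, 0.0684, -0.14, 0, 0, 0.02, -1],
    [0.0805, 0.0684, -0.14, 0, 0, 0.02, -1],
  ],
)

```text
time_s: 4.25
ee_pos: [0.6513, 0.1485, 0.1882]
eef_rot: [3.141, -0.008, -3.068]
force: [-1.2, -1.3, -1.3]
grip_width: 0.0004
```

```bash
python3 f.py; python3 d.py d2
python3 - <<'E'
from h import *
p=cams.camera('scene'); cv2.imwrite('pics/s2.png',cv2.resize(p['image'][80:280,150:400,::-1],None,fx=3,fy=3,interpolation=cv2.INTER_CUBIC))
E
```

```text
4.25 [0.0819 0.0809 0.1882] -3.0683058152690066
pre [ 0.0044 -0.0036 -0.0362] [0.6557548  0.14485296 0.152     ]
2.05 [-0.0169 -0.0012 -0.0019] [0.63881008 0.14366148 0.15007192]
1.8 [-0.0385 -0.0027  0.0079] [0.617251   0.14214555 0.15992511]
1.57 [-0.0599 -0.0042  0.012 ] [0.59582712 0.14063911 0.16400554]
1.35 [-0.0808 -0.0057  0.0112] [0.57497867 0.13917314 0.16322677]
1.1 [-0.1036 -0.0073  0.0048] [0.55215741 0.13756845 0.15683987]
0.9 [-0.1203 -0.0085 -0.0042] [0.53548211 0.13639592 0.14776733]
0.7 [-0.1348 -0.0095 -0.0164] [0.52093719 0.13537319 0.13555458]
0.5 [-0.1467 -0.0103 -0.0313] [0.50910253 0.13454103 0.1206885 ]
0.3 [-0.1553 -0.0109 -0.0482] [0.50044994 0.13393261 0.10376178]
0.15 [-0.1595 -0.0112 -0.0619] [0.49626142 0.1336381  0.09011802]
0.0 [-0.1616 -0.0114 -0.076 ] [0.49415381 0.1334899  0.076     ]
4.25 [0.6513 0.1485 0.1882] [ 3.1411 -0.0078 -3.0683] [0.579 0.142 0.368]
```

View pics/d2.png

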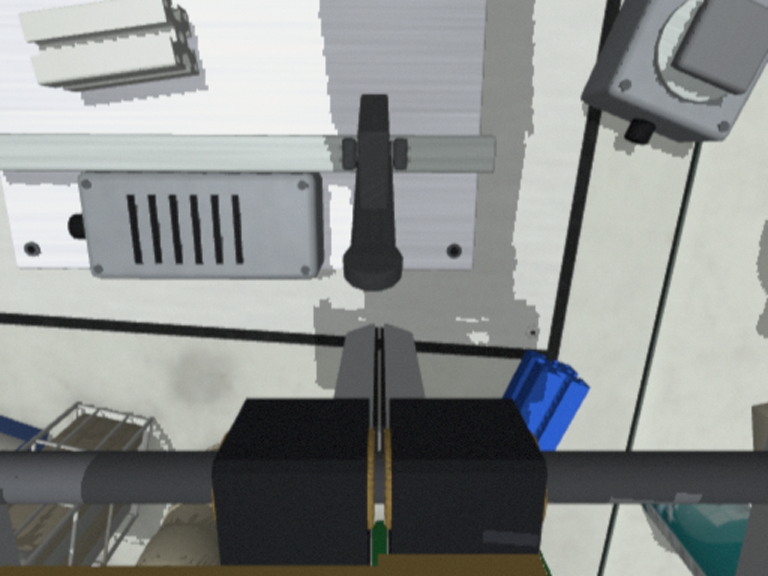

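View pics/s2.png

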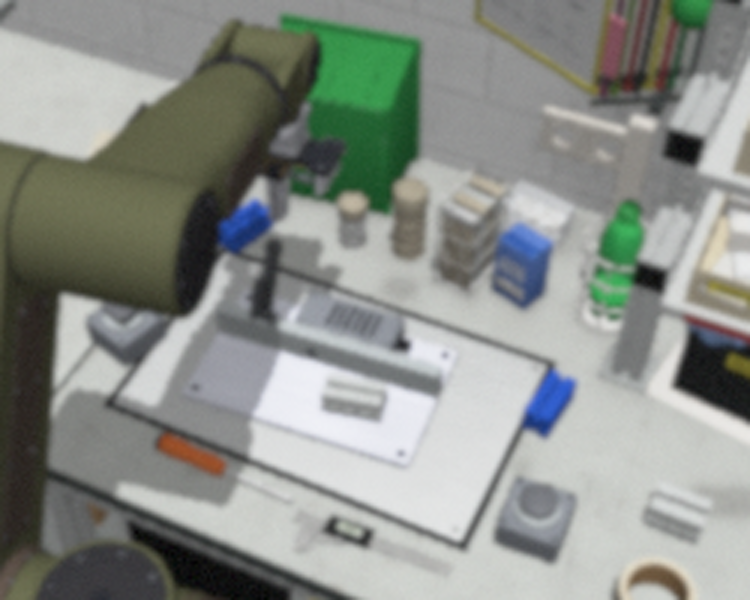

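>>> servo_tool(
  rows=[
    [0.004, -0.003, -0.02, 0, 0, 0, -1],
    [0.0045, -0.0036, -0.036, 0, 0, 0, -1],
    [0.0045, -0.0036, -0.036, 0, 0, 0, -1],
    [-0.0125, -0.005, -0.038, 0, 0, 0, -1],
    [-0.025, -0.0055, -0.033, 0, 0, 0, -1],
    [-0.034, -0.006, -0.028, 0, 0, 0, -1],
    [-0.045, -0.007, -0.025, 0, 0, 0, -1],
    [-0.0555, -0.0078, -0.024, 0, 0, 0, -1],
  ],
)

```text
time_s: 5.02
ee_pos: [0.5987, 0.141, 0.1751]
eef_rot: [3.14, 0.006, -3.068]
force: [2.2, -0.5, 0.8]
grip_width: 0.0006
```

```bash
python3 f.py|head -3; python3 d.py d3
```

```text
5.0167 [0.0288 0.0772 0.1751] -3.0684811946361794
pre [ 0.0571  0.0039 -0.0231] [0.6557548  0.14485296 0.152     ]
2.05 [-0.0169 -0.0012 -0.0019] [0.63881008 0.14366148 0.15007192]
5.0167 [0.5987 0.141  0.1751] [ 3.1397  0.0058 -3.0685] [0.524 0.134 0.354]
```

View pics/d3.png

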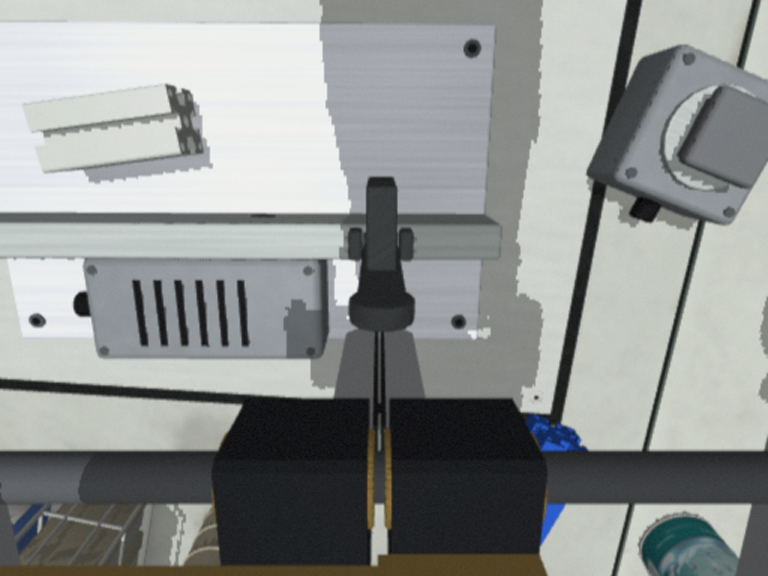

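>>> servo_tool(
  rows=[
    [0.0, 0.0, -0.012, 0, 0, 0, -1],
    [-0.012, -0.001, -0.013, 0, 0, 0, -1],
    [-0.024, -0.002, -0.014, 0, 0, 0, -1],
    [-0.036, -0.003, -0.017, 0, 0, 0, -1],
    [-0.047, -0.0035, -0.022, 0, 0, 0, -1],
    [-0.055, -0.004, -0.028, 0, 0, 0, -1],
    [-0.063, -0.0045, -0.034, 0, 0, 0, -1],
    [-0.071, -0.005, -0.042, 0, 0, 0, -1],
  ],
)

```text
time_s: 5.73
ee_pos: [0.5271, 0.1363, 0.1337]
eef_rot: [3.14, 0.007, -3.068]
force: [-0.7, 0.6, 0.9]
grip_width: 0.0005
```

```bash
python3 f.py|head -3; python3 d.py d4
```

```text
5.7333 [-0.0429  0.0774  0.1337] -3.068165331852072
pre [0.1286 0.0086 0.0183] [0.6557548  0.14485296 0.152     ]
2.05 [-0.0169 -0.0012 -0.0019] [0.63881008 0.14366148 0.15007192]
5.7333 [0.5271 0.1363 0.1337] [ 3.1395  0.0074 -3.0682] [0.452 0.13  0.313]
```

View pics/d4.png

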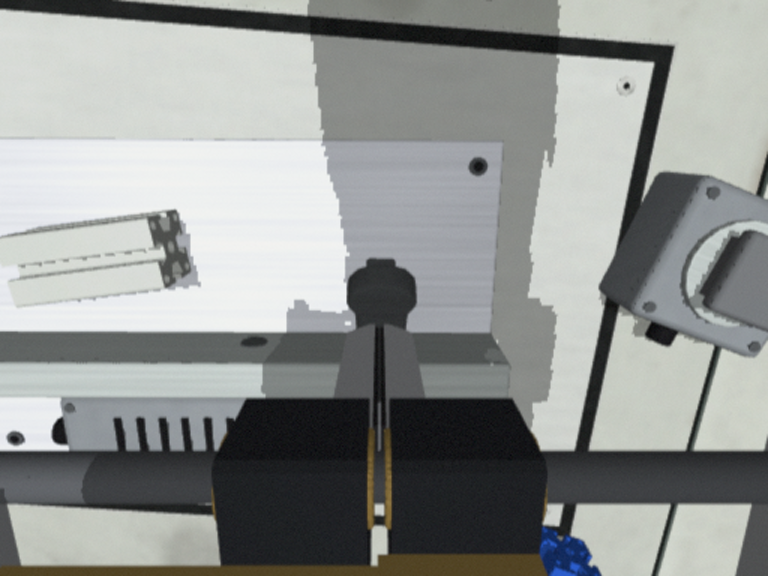

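>>> servo_tool(
  rows=[
    [-0.008, -0.001, -0.003, 0, 0, 0, -1],
    [-0.017, -0.002, -0.012, 0, 0, 0, -1],
    [-0.023, -0.0025, -0.022, 0, 0, 0, -1],
    [-0.027, -0.0025, -0.031, 0, 0, 0, -1],
    [-0.03, -0.003, -0.04, 0, 0, 0, -1],
    [-0.032, -0.003, -0.048, 0, 0, 0, -1],
    [-0.033, -0.003, -0.055, 0, 0, 0, -1],
    [-0.033, -0.003, -0.058, 0, 0, 0, -1],
  ],
)

```text
time_s: 6.45
ee_pos: [0.4929, 0.1332, 0.075]
eef_rot: [3.14, 0.005, -3.068]
force: [-20.3, -4.9, 52.5]
grip_width: 0.0004
```

>>> servo_tool(
  rows=[
    [0, 0, -0.002, 0, 0, 0, -1],
    [0, 0, -0.003, 0, 0, 0, -1],
    [0, 0, -0.004, 0, 0, 0, -1],
    [0, 0, -0.004, 0, 0, 0, -1],
    [0, 0, -0.004, 0, 0, 0, -1],
    [0, 0, -0.004, 0, 0, 0, -1],
    [0, 0, -0.004, 0, 0, 0, -1],
    [0, 0, -0.004, 0, 0, 0, -1],
  ],
)

```text
time_s: 7.12
ee_pos: [0.493, 0.1333, 0.0748]
eef_rot: [3.14, 0.006, -3.068]
force: [-28.7, -5.9, 57.6]
grip_width: 0.0007
```

>>> servo_tool(
  rows=[
    [0, 0, 0.02, 0, 0, 0, -1],
    [0.0, 0, 0.06, 0, 0, 0, -1],
    [0.02, -0.01, 0.1, 0, 0, 0, -1],
    [0.04, -0.03, 0.13, 0, 0, 0, -1],
    [0.06, -0.05, 0.16, 0, 0, 0, -1],
    [0.08, -0.06, 0.18, 0, 0, 0, -1],
    [0.08, -0.06, 0.19, 0, 0, 0, -1],
    [0.08, -0.06, 0.19, 0, 0, 0, -1],
  ],
)

```text
time_s: 7.78
ee_pos: [0.5742, 0.0728, 0.2664]
eef_rot: [3.14, 0.008, -3.069]
force: [-0.1, 0.3, -0.1]
grip_width: 0.0003
```

```bash
python3 d.py d5 seat_corner flip_hinge flip_tab;  python3 e.py d5 | grep -v '{'
python3 - <<'E'
from h import *
import pickle
o,p=pickle.load(open('d5.pkl','rb')); C=cloud(p,o).reshape(-1,3)
ex=np.array([np.cos(YAW),np.sin(YAW)]);ey=np.array([-np.sin(YAW),np.cos(YAW)])
L=np.c_[C[:,:2]@ex-X0,C[:,:2]@ey-Y0,C[:,2]]
s=L[(L[:,0]<-.01)&(L[:,0]>-.13)&(L[:,1]>.03)&(L[:,1]<.12)&(L[:,2]>.02)&(L[:,2]<.1)]
for a in np.arange(-.11,-.01,.01):
    q=s[(s[:,0]>a)&(s[:,0]<a+.01)]
    if len(q):print(round(a,2),len(q),np.percentile(q[:,1],[1,99]).round(4),np.percentile(q[:,2],[1,50,99]).round(4))
print(Lc(np.r_[.5696,.1318,.012]))
E
```

```text
7.7833 [0.5742 0.0728 0.2664] [ 3.1398  0.0085 -3.069 ] [0.499 0.066 0.445]
  seat_corner 0.6 (298, 150) [0.5642 0.1323 0.0127]
  flip_hinge 0.86 (311, 172) [0.5793 0.1402 0.0763]
  flip_tab 0.74 (312, 78) [0.4766 0.1286 0.0761]
yaw 0.06986256 x0 0.57817864 213 resid 0.000218838452662451
fence y [-0.16633447 -0.16404342  0.16843058  0.1705705 ] 0.06251242846770277
piece ((-0.053825393319129944, -0.06466703116893768), (0.04000186547636986, 0.08565977215766907), 7.522377014160156) 0.05241956893252725 [[-0.07792408 -0.10753368]
 [-0.03066862 -0.02082188]]
-0.11 74 [0.0675 0.0863] [0.0717 0.0764 0.0779]
-0.1 230 [0.0648 0.0889] [0.0719 0.0764 0.0784]
-0.09 204 [0.0655 0.0882] [0.0707 0.0764 0.0786]
-0.08 173 [0.0673 0.0873] [0.0697 0.0764 0.0786]
-0.07 189 [0.0672 0.0865] [0.0701 0.0764 0.0782]
-0.06 180 [0.0673 0.0869] [0.0313 0.0763 0.078 ]
-0.05 190 [0.0673 0.0865] [0.0327 0.0763 0.0782]
-0.04 182 [0.0672 0.0869] [0.035  0.0763 0.0784]
-0.03 187 [0.0673 0.0865] [0.031  0.0764 0.0781]
-0.02 181 [0.0672 0.087 ] [0.0325 0.0762 0.0782]
[-0.0009  0.07    0.012 ]
```

View pics/d5.png

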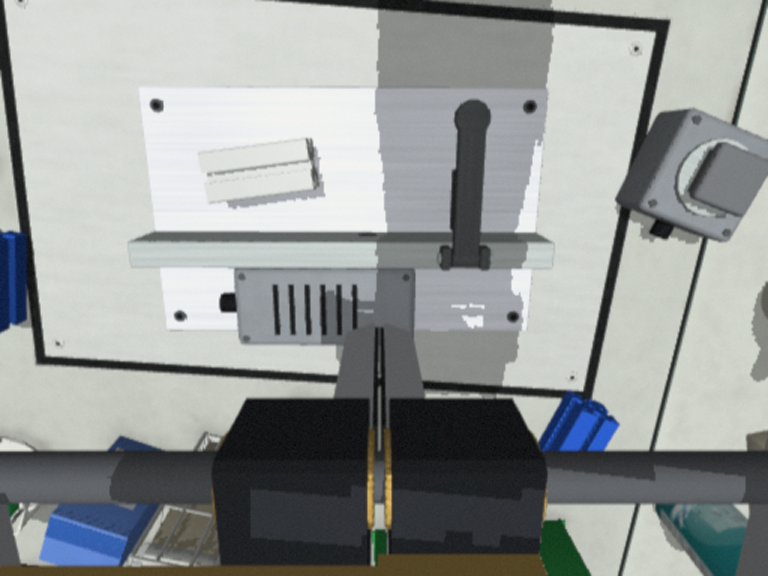

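The stop is fully down, with its top level at 76 mm. The seat corner is at about station y = 0.070 and the piece centre at (-0.054, -0.086). Next I'll push the piece to the fence with both fingers spread.

```bash
cat > g.py <<'E'
from h import *
import sys
o=ctrl.get_obs(); c=np.array(o['ee_pos']); print(o['time_s'],Lc(c),np.round(o['eef_rot'],4),np.round(o['force'],1),o['grip_width'])
for a in sys.argv[1:]:
    t=W(*map(float,a.split(','))); print(a,np.round(t-c,4))
E
python3 g.py -.102,-.086,.14 -.102,-.086,.022 -.048,-.086,.022
```

```text
7.9833 [-0.0023  0.012   0.2633] [ 3.1397  0.0034 -3.067 ] [-0.4 -0.8  0.8] 0.00037079349164879287
-.102,-.086,.14 [-0.0926 -0.1048 -0.1233]
-.102,-.086,.022 [-0.0926 -0.1048 -0.2413]
-.048,-.086,.022 [-0.0387 -0.101  -0.2413]
```

>>> servo_tool(
  rows=[
    [-0.02, -0.025, -0.02, 0, 0, -0.004, -0.1],
    [-0.045, -0.05, -0.04, 0, 0, -0.004, -0.1],
    [-0.07, -0.08, -0.06, 0, 0, -0.004, -0.1],
    [-0.0926, -0.1048, -0.09, 0, 0, -0.004, -0.1],
    [-0.0926, -0.1048, -0.12, 0, 0, -0.004, -0.1],
    [-0.0926, -0.1048, -0.15, 0, 0, -0.004, -0.1],
    [-0.0926, -0.1048, -0.17, 0, 0, -0.004, -0.1],
    [-0.0926, -0.1048, -0.18, 0, 0, -0.004, -0.1],
  ],
)

```text
time_s: 8.65
ee_pos: [0.4775, -0.0304, 0.0802]
eef_rot: [3.139, -0.001, -3.071]
force: [0.5, 0.5, -0.2]
grip_width: 0.0419
```

```bash
python3 g.py -.102,-.086,.022 -.048,-.086,.022; python3 d.py d6
```

```text
8.65 [-0.1041 -0.0853  0.0802] [ 3.1388e+00 -1.1000e-03 -3.0707e+00] [ 0.5  0.5 -0.2] 0.04190971036517692
-.102,-.086,.022 [ 0.0021 -0.0005 -0.0582]
-.048,-.086,.022 [ 0.056   0.0033 -0.0582]
8.65 [ 0.4775 -0.0304  0.0802] [ 3.1388e+00 -1.1000e-03 -3.0707e+00] [ 0.404 -0.037  0.26 ]
```

View pics/d6.png

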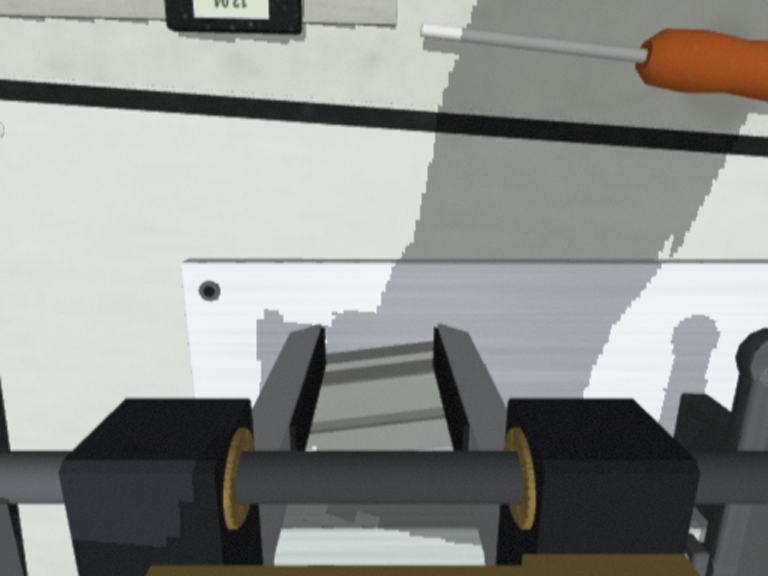

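>>> servo_tool(
  rows=[
    [-0.004, 0, -0.02, 0, 0, 0, -0.1],
    [-0.004, 0, -0.04, 0, 0, 0, -0.1],
    [-0.004, 0, -0.056, 0, 0, 0, -0.1],
    [-0.004, 0, -0.058, 0, 0, 0, -0.1],
    [0.006, 0, -0.058, 0, 0, 0, -0.1],
    [0.014, 0.001, -0.058, 0, 0, 0, -0.1],
    [0.02, 0.001, -0.058, 0, 0, 0, -0.1],
    [0.026, 0.0015, -0.058, 0, 0, 0, -0.1],
  ],
)

```text
time_s: 9.37
ee_pos: [0.5046, -0.0287, 0.0228]
eef_rot: [3.139, -0.001, -3.07]
force: [-1.7, -0.0, 0.1]
grip_width: 0.0424
```

>>> servo_tool(
  rows=[
    [0.003, 0.0, 0, 0, 0, 0, -0.1],
    [0.006, 0.0005, 0, 0, 0, 0, -0.1],
    [0.009, 0.0005, 0, 0, 0, 0, -0.1],
    [0.012, 0.001, 0, 0, 0, 0, -0.1],
    [0.015, 0.001, 0, 0, 0, 0, -0.1],
    [0.018, 0.001, 0, 0, 0, 0, -0.1],
    [0.02, 0.0015, 0, 0, 0, 0, -0.1],
    [0.022, 0.0015, 0, 0, 0, 0, -0.1],
  ],
)

```text
time_s: 10.03
ee_pos: [0.5267, -0.0272, 0.0227]
eef_rot: [3.139, -0.001, -3.07]
force: [-0.7, 0.3, 0.3]
grip_width: 0.0424
```

```bash
python3 g.py -.048,-.086,.022; python3 d.py d7
```

```text
10.0333 [-0.0548 -0.0856  0.0227] [ 3.1389e+00 -7.0000e-04 -3.0701e+00] [-0.7  0.3  0.3] 0.042360318277587135
-.048,-.086,.022 [ 0.0068  0.     -0.0007]
10.0333 [ 0.5267 -0.0272  0.0227] [ 3.1389e+00 -7.0000e-04 -3.0701e+00] [ 0.453 -0.034  0.202]
```

View pics/d7.png

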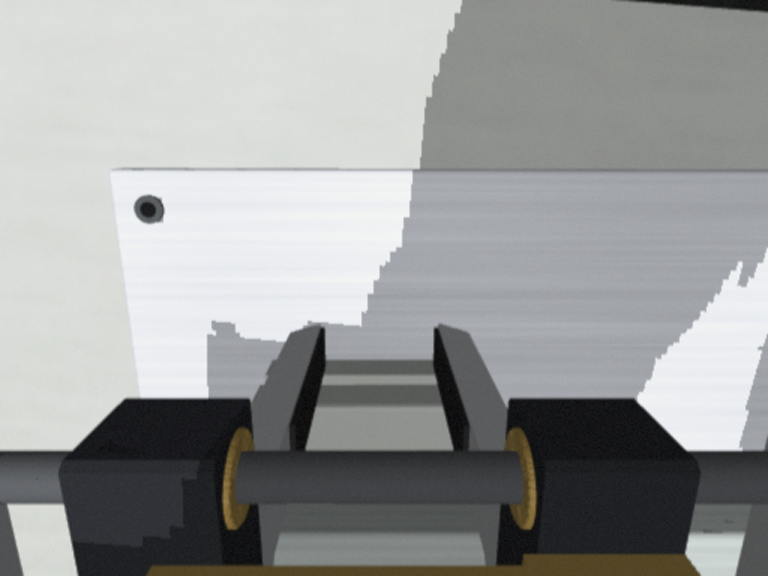

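>>> servo_tool(
  rows=[
    [0.001, 0.0, 0, 0, 0, 0, -0.1],
    [0.002, 0, 0, 0, 0, 0, -0.1],
    [0.003, 0, 0, 0, 0, 0, -0.1],
    [0.004, 0, 0, 0, 0, 0, -0.1],
    [0.005, 0, 0, 0, 0, 0, -0.1],
    [0.006, 0.0, 0, 0, 0, 0, -0.1],
    [0.007, 0.0, 0, 0, 0, 0, -0.1],
    [0.0075, 0.0, 0, 0, 0, 0, -0.1],
  ],
)

```text
time_s: 10.75
ee_pos: [0.53, -0.0271, 0.0225]
eef_rot: [3.138, -0.012, -3.07]
force: [-41.2, -1.3, 31.5]
grip_width: 0.0426
```

>>> servo_tool(
  rows=[
    [-0.01, 0.0, 0, 0, 0, 0, -0.1],
    [-0.03, 0, 0.01, 0, 0, 0, -0.1],
    [-0.03, 0, 0.04, 0, 0, -0.1, -1],
    [-0.03, 0, 0.07, 0, 0, -0.22, -1],
    [-0.02, -0.02, 0.1, 0, 0, -0.34, -1],
    [-0.01, -0.04, 0.11, 0, 0, -0.46, -1],
    [0, -0.06, 0.11, 0, 0, -0.58, -1],
    [0.01, -0.08, 0.11, 0, 0, -0.7, -1],
  ],
)

```text
time_s: 11.42
ee_pos: [0.5409, -0.1081, 0.1338]
eef_rot: [3.137, -0.01, 2.507]
force: [-0.8, 0.7, -0.0]
grip_width: 0.0056
```

```bash
python3 g.py -.022,-.165,.12  -.022,-.165,.022
```

```text
11.4167 [-0.0463 -0.1673  0.1338] [ 3.1366 -0.0097  2.5074] [-0.8  0.7 -0. ] 0.005604106970243441
-.022,-.165,.12 [ 0.0241  0.004  -0.0138]
-.022,-.165,.022 [ 0.0241  0.004  -0.1118]
```

>>> servo_tool(
  rows=[
    [0.01, 0, -0.01, 0, 0, -0.12, -1],
    [0.024, 0.004, -0.014, 0, 0, -0.24, -1],
    [0.024, 0.004, -0.014, 0, 0, -0.36, -1],
    [0.024, 0.004, -0.014, 0, 0, -0.48, -1],
    [0.024, 0.004, -0.014, 0, 0, -0.6, -1],
    [0.024, 0.004, -0.014, 0, 0, -0.72, -1],
    [0.024, 0.004, -0.014, 0, 0, -0.84, -1],
    [0.024, 0.004, -0.014, 0, 0, -0.866, -1],
  ],
)

```text
time_s: 12.08
ee_pos: [0.5649, -0.1042, 0.1198]
eef_rot: [3.136, -0.01, 1.634]
force: [-0.7, -0.5, -0.3]
grip_width: 0.0002
```

```bash
python3 g.py -.022,-.165,.12  -.022,-.165,.022; python3 d.py d8;python3 e.py d8 |grep piece
```

```text
12.0833 [-0.0221 -0.165   0.1198] [ 3.1365 -0.0097  1.6339] [-0.7 -0.5 -0.3] 0.00024165528416617395
-.022,-.165,.12 [0.0001 0.     0.0002]
-.022,-.165,.022 [ 0.0001  0.     -0.0978]
12.0833 [ 0.5649 -0.1042  0.1198] [ 3.1365 -0.0097  1.6339] [ 0.561 -0.032  0.3  ]Traceback (most recent call last):
  File "e.py", line 17, in <module>
    fen=L[(L[:,2]>.055)&(L[:,2]<.068)&(L[:,0]<.018)&(L[:,0]>.004)];print('fence y',np.percentile(fen[:,1],[.2,1,99,99.8]),np.median(fen[:,2]))
                                                                                   ~~~~~~~~~~~~~^^^^^^^^^^^^^^^^^^^^^^^^^
    return _quantile_unchecked(
        a, q, axis, out, overwrite_input, method, keepdims, weights)
    return _ureduce(a,
                    func=_quantile_ureduce_func,
    ...<5 lines>...
                    overwrite_input=overwrite_input,
                    method=method)
    r = func(a, **kwargs)
    result = _quantile(arr,
                       quantiles=q,
    ...<2 lines>...
                       out=out,
                       weights=wgt)
    slices_having_nans = np.isnan(arr[-1, ...])
                                  ~~~^^^^^^^^^
IndexError: index -1 is out of bounds for axis 0 with size 0
```

View pics/d8.png

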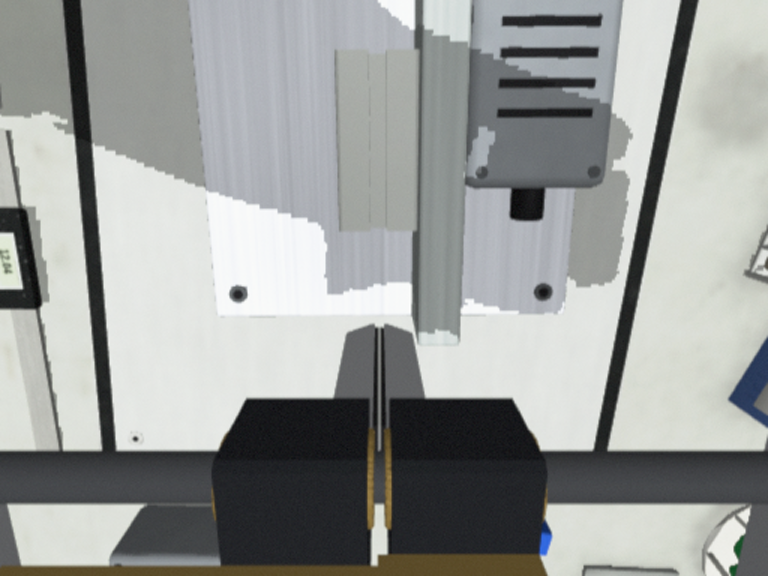

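>>> servo_tool(
  rows=[
    [0, 0, -0.04, 0, 0, 0, -1],
    [0, 0, -0.075, 0, 0, 0, -1],
    [0, 0, -0.097, 0, 0, 0, -1],
    [0, 0, -0.0975, 0, 0, 0, -1],
    [-0.0005, 0.01, -0.0975, 0, 0, 0, -1],
    [-0.0015, 0.02, -0.0975, 0, 0, 0, -1],
    [-0.002, 0.03, -0.0975, 0, 0, 0, -1],
    [-0.003, 0.04, -0.0975, 0, 0, 0, -1],
  ],
)

```text
time_s: 12.8
ee_pos: [0.5627, -0.063, 0.024]
eef_rot: [3.134, -0.009, 1.637]
force: [-0.2, -1.2, 0.8]
grip_width: 0.0012
```

>>> servo_tool(
  rows=[
    [-0.0007, 0.01, 0, 0, 0, 0, -1],
    [-0.0014, 0.02, 0, 0, 0, 0, -1],
    [-0.002, 0.03, 0, 0, 0, 0, -1],
    [-0.0028, 0.04, 0, 0, 0, 0, -1],
    [-0.0035, 0.05, 0, 0, 0, 0, -1],
    [-0.0042, 0.06, 0, 0, 0, 0, -1],
    [-0.005, 0.07, 0, 0, 0, 0, -1],
    [-0.0056, 0.08, 0, 0, 0, 0, -1],
  ],
)

```text
time_s: 13.47
ee_pos: [0.557, 0.018, 0.024]
eef_rot: [3.134, -0.009, 1.637]
force: [0.5, -1.3, 0.5]
grip_width: 0.0003
```

```bash
python3 g.py -.022,-.025,.022; python3 d.py d9
```

```text
13.4667 [-0.0214 -0.0426  0.024 ] [ 3.1339 -0.0089  1.6374] [ 0.5 -1.3  0.5] 0.00030369904662204384
-.022,-.025,.022 [-0.0018  0.0175 -0.002 ]
13.4667 [0.557 0.018 0.024] [ 3.1339 -0.0089  1.6374] [0.552 0.091 0.204]
```

View pics/d9.png

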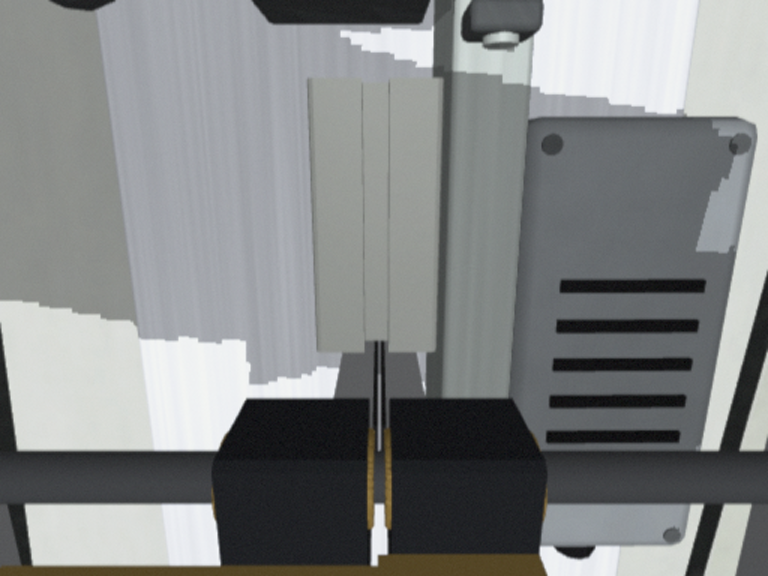

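>>> servo_tool(
  rows=[
    [-0.0003, 0.004, 0, 0, 0, 0, -1],
    [-0.0005, 0.008, 0, 0, 0, 0, -1],
    [-0.0008, 0.011, 0, 0, 0, 0, -1],
    [-0.001, 0.013, 0, 0, 0, 0, -1],
    [-0.001, 0.014, 0, 0, 0, 0, -1],
    [-0.001, 0.015, 0, 0, 0, 0, -1],
    [-0.0011, 0.0155, 0, 0, 0, 0, -1],
    [-0.0011, 0.016, 0, 0, 0, 0, -1],
  ],
)

```text
time_s: 14.18
ee_pos: [0.5558, 0.0353, 0.0239]
eef_rot: [3.134, -0.009, 1.638]
force: [-0.8, -0.9, 0.1]
grip_width: 0.0005
```

>>> servo_tool(
  rows=[
    [0, 0.0005, 0, 0, 0, 0, -1],
    [0, 0.001, 0, 0, 0, 0, -1],
    [0, 0.0015, 0, 0, 0, 0, -1],
    [0, 0.002, 0, 0, 0, 0, -1],
    [-0.0001, 0.0025, 0, 0, 0, 0, -1],
    [-0.0001, 0.003, 0, 0, 0, 0, -1],
    [-0.0001, 0.003, 0, 0, 0, 0, -1],
    [-0.0001, 0.003, 0, 0, 0, 0, -1],
  ],
)

```text
time_s: 14.85
ee_pos: [0.5557, 0.0374, 0.0239]
eef_rot: [3.134, -0.008, 1.638]
force: [-0.5, -8.9, -0.5]
grip_width: 0.0004
```

```bash
python3 g.py ; python3 d.py d10
```

```text
14.85 [-0.0214 -0.0232  0.0239] [ 3.1343 -0.0079  1.638 ] [-0.5 -8.9 -0.5] 0.0004238448587964798
14.85 [0.5557 0.0374 0.0239] [ 3.1343 -0.0079  1.638 ] [0.551 0.11  0.204]
```

View pics/d10.png

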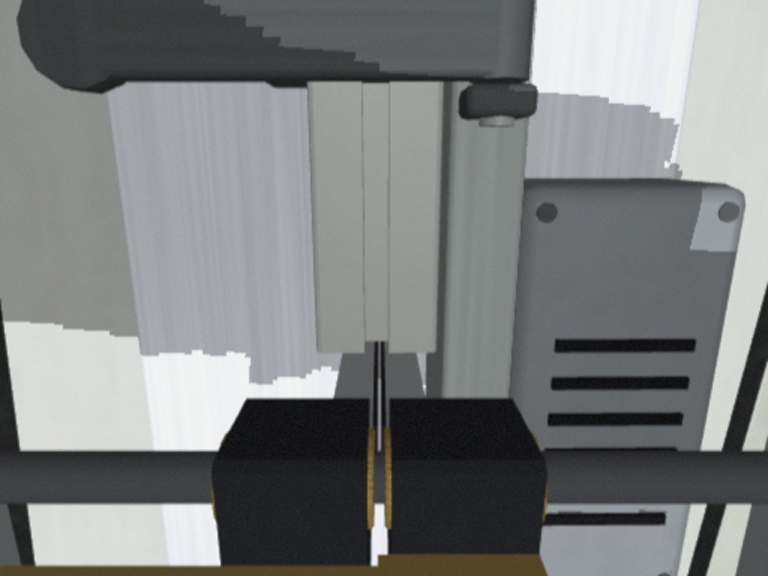

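>>> servo_tool(
  rows=[
    [0.0005, -0.01, 0, 0, 0, 0, -1],
    [0.002, -0.03, 0.01, 0, 0, 0, -1],
    [0.003, -0.05, 0.04, 0, 0, 0, -1],
    [0.0, -0.06, 0.07, 0, 0, 0, -1],
    [-0.01, -0.07, 0.1, 0, 0, 0, -1],
    [-0.01, -0.08, 0.13, 0, 0, 0, -1],
    [-0.01, -0.09, 0.16, 0, 0, 0, -1],
    [-0.01, -0.09, 0.17, 0, 0, 0, -1],
  ],
)

```text
time_s: 15.57
ee_pos: [0.5467, -0.0545, 0.1985]
eef_rot: [3.128, -0.007, 1.637]
force: [0.2, -0.1, 1.3]
grip_width: 0.0006
```

```bash
python3 d.py d11
cat > k.py <<'E'
from h import *
import pickle,sys
o,p=pickle.load(open(sys.argv[1]+'.pkl','rb')); C=cloud(p,o); P=C.reshape(-1,3)[p['depth'].ravel()>.1]
ex=np.array([np.cos(YAW),np.sin(YAW)]);ey=np.array([-np.sin(YAW),np.cos(YAW)])
L=np.c_[P[:,:2]@ex-X0,P[:,:2]@ey-Y0,P[:,2]]
pr=L[(L[:,2]>.047)&(L[:,2]<.0565)&(L[:,0]<.003)&(L[:,0]>-.06)&(L[:,1]<.064)&(L[:,1]>-.1)]
print(cv2.minAreaRect(pr[:,:2].astype(np.float32)),np.percentile(pr,[1,50,99],axis=0).round(4))
fr=L[(L[:,2]>.061)&(L[:,2]<.066)&(L[:,0]<.02)&(L[:,0]>-.02)&(L[:,1]<.05)&(L[:,1]>-.1)];print('fence',np.percentile(fr[:,0],[1,5]))
st=L[(L[:,2]>.07)&(L[:,2]<.08)&(L[:,0]<-.01)&(L[:,0]>-.1)&(L[:,1]>.05)&(L[:,1]<.1)];print('stop',np.percentile(st,[2,50,98],axis=0).round(4) if len(st) else None)
E
python3 k.py d11
```

```text
15.5667 [ 0.5467 -0.0545  0.1985] [ 3.1284 -0.0066  1.6367] [0.541 0.018 0.379]
((-0.020806487649679184, -0.02613861858844757), (0.14639240503311157, 0.04072361811995506), 89.9170913696289) [[-0.0409 -0.0727  0.0485]
 [-0.0161  0.0155  0.0524]
 [-0.0006  0.0459  0.0551]]
fence [-0.00031269  0.00048379]
stop None
```

View pics/d11.png

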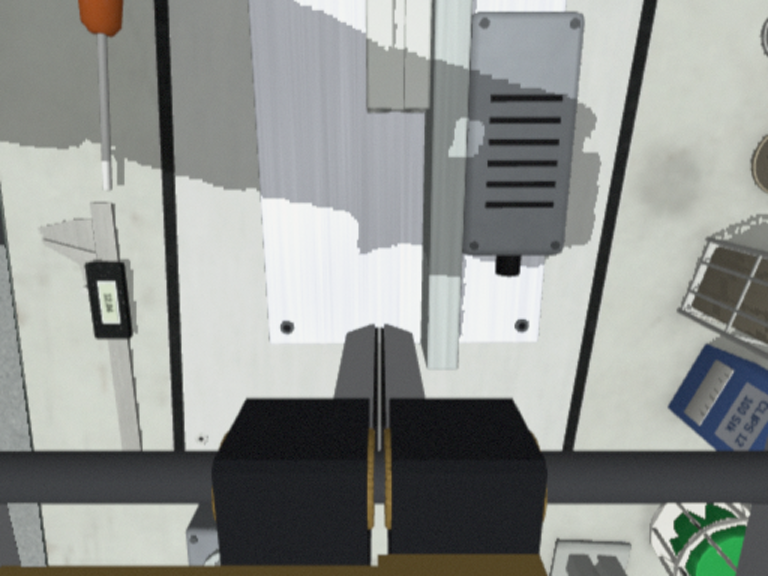

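```bash
cat >> k.py <<'E'
q=pr[(pr[:,0]<-.004)&(pr[:,2]>.0505)&(pr[:,2]<.0545)]; print('piece y',np.percentile(q[:,1],[.3,1,2,99]),cv2.minAreaRect(q[:,:2].astype(np.float32)))
E
python3 k.py d11
python3 - <<'E'
from h import *
c=np.array(ctrl.get_obs()['ee_pos']); print(np.array([.450,-.323,.13])-c)
E
```

```text
((-0.020806487649679184, -0.02613861858844757), (0.14639240503311157, 0.04072361811995506), 89.9170913696289) [[-0.0409 -0.0727  0.0485]
 [-0.0161  0.0155  0.0524]
 [-0.0006  0.0459  0.0551]]
fence [-0.00031269  0.00048379]
stop None
piece y [-0.01510199 -0.01504017 -0.01418211  0.0459    ] ((-0.022455323487520218, 0.015616955235600471), (0.06165449321269989, 0.036858197301626205), 89.5164794921875)
[-0.09692079 -0.26923566 -0.06824145]
```

The piece measures home, with its centre at x ≈ -0.021 and its near end at y = -0.015, which equals the target. On to the round button.

>>> servo_tool(
  rows=[
    [-0.013, -0.037, 0, 0, 0, 0, -1],
    [-0.026, -0.073, 0, 0, 0, 0, -1],
    [-0.04, -0.11, 0, 0, 0, 0, -1],
    [-0.053, -0.147, 0, 0, 0, 0, -1],
    [-0.066, -0.183, 0, 0, 0, 0, -1],
    [-0.08, -0.22, 0, 0, 0, 0, -1],
    [-0.09, -0.25, 0, 0, 0, 0, -1],
    [-0.09, -0.25, 0, 0, 0, 0, -1],
  ],
)

```text
time_s: 16.28
ee_pos: [0.4548, -0.3076, 0.1964]
eef_rot: [3.13, -0.008, 1.633]
force: [-1.0, -0.5, -0.4]
grip_width: 0.0006
```

```bash
python3 d.py d12 round_button_top square_button_top
python3 - <<'E'
from h import *
import pickle
o,p=pickle.load(open('d12.pkl','rb')); C=cloud(p,o); P=C.reshape(-1,3)[p['depth'].ravel()>.1]
b=P[(P[:,2]>.068)&(P[:,2]<.082)&(np.hypot(P[:,0]-.45,P[:,1]+.323)<.045)]
print(len(b),cv2.minEnclosingCircle(b[:,:2].astype(np.float32)),np.percentile(b,[1,50,99],axis=0).round(4))
E
```

```text
16.2833 [ 0.4548 -0.3076  0.1964] [ 3.1299 -0.0075  1.633 ] [ 0.449 -0.235  0.377]
  round_button_top 0.83 (246, 196) [ 0.452  -0.3226  0.0757]
1996 ((0.45286011695861816, -0.3219398260116577), 0.025319691747426987) [[ 0.43   -0.3437  0.0702]
 [ 0.4528 -0.3197  0.0755]
 [ 0.476  -0.298   0.0777]]
```

View pics/d12.png

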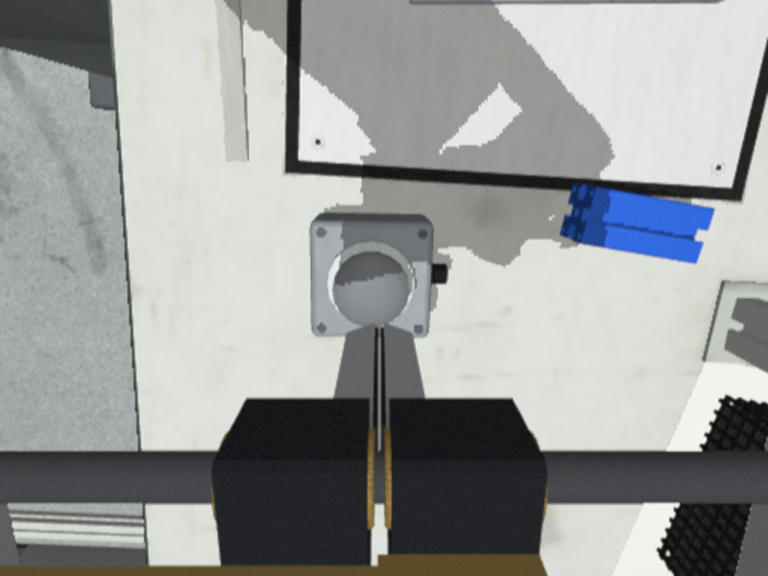

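The picture shows a round domed cap at (370,288) on its box, the round button. The network point and the depth circle agree on (0.452,-0.322,0.076).

>>> servo_tool(
  rows=[
    [-0.002, -0.0145, -0.02, 0, 0, 0, -1],
    [-0.002, -0.0145, -0.05, 0, 0, 0, -1],
    [-0.002, -0.0145, -0.08, 0, 0, 0, -1],
    [-0.002, -0.0145, -0.1, 0, 0, 0, -1],
    [-0.002, -0.0145, -0.11, 0, 0, 0, -1],
    [-0.002, -0.0145, -0.112, 0, 0, 0, -1],
    [-0.002, -0.0145, -0.113, 0, 0, 0, -1],
    [-0.002, -0.0145, -0.113, 0, 0, 0, -1],
  ],
)

```text
time_s: 17.1
ee_pos: [0.4555, -0.3176, 0.0851]
eef_rot: [3.128, -0.007, 1.637]
force: [0.3, 1.1, -0.8]
grip_width: 0.0005
```

>>> servo_tool(
  rows=[
    [-0.002, -0.003, -0.005, 0, 0, 0, -1],
    [-0.002, -0.003, -0.009, 0, 0, 0, -1],
    [-0.002, -0.003, -0.012, 0, 0, 0, -1],
    [-0.002, -0.003, -0.014, 0, 0, 0, -1],
    [-0.002, -0.003, -0.016, 0, 0, 0, -1],
    [-0.002, -0.003, -0.0175, 0, 0, 0, -1],
    [-0.002, -0.003, -0.018, 0, 0, 0, -1],
    [-0.002, -0.003, -0.018, 0, 0, 0, -1],
  ],
)

```text
time_s: 17.77
ee_pos: [0.4538, -0.3211, 0.0681]
eef_rot: [3.127, -0.006, 1.637]
force: [-2.5, -1.3, 12.1]
grip_width: 0.0004
```

>>> servo_tool(
  rows=[
    [0, 0, -0.0005, 0, 0, 0, -1],
    [0, 0, -0.001, 0, 0, 0, -1],
    [0, 0, -0.0015, 0, 0, 0, -1],
    [0, 0, -0.0015, 0, 0, 0, -1],
    [0, 0, -0.0015, 0, 0, 0, -1],
    [0, 0, -0.0015, 0, 0, 0, -1],
    [0, 0, -0.0015, 0, 0, 0, -1],
    [0, 0, -0.0015, 0, 0, 0, -1],
  ],
)

```text
time_s: 18.43
ee_pos: [0.4539, -0.3212, 0.068]
eef_rot: [3.127, -0.005, 1.637]
force: [-5.7, 3.2, 19.7]
grip_width: 0.0006
```

>>> servo_tool(
  rows=[
    [0, 0, 0.005, 0, 0, 0, -1],
    [0, 0, 0.015, 0, 0, 0, -1],
    [0, 0, 0.03, 0, 0, 0, -1],
    [0, 0, 0.06, 0, 0, 0, -1],
    [0, 0, 0.09, 0, 0, 0, -1],
    [0, 0.0, 0.12, 0, 0, 0, -1],
    [0, 0.0, 0.13, 0, 0, 0, -1],
    [0, 0.0, 0.13, 0, 0, 0, -1],
  ],
)

```text
time_s: 19.1
ee_pos: [0.4545, -0.3216, 0.2006]
eef_rot: [3.124, -0.003, 1.637]
force: [0.0, -0.8, -0.4]
grip_width: 0.0007
```

```bash
python3 d.py d13
python3 - <<'E'
from h import *
import pickle
o,p=pickle.load(open('d13.pkl','rb')); C=cloud(p,o); P=C.reshape(-1,3)[p['depth'].ravel()>.1]
b=P[(P[:,2]>.06)&(P[:,2]<.085)&(np.hypot(P[:,0]-.4527,P[:,1]+.322)<.02)]
print('cap z',np.percentile(b[:,2],[5,50,95]))
p=cams.camera('top'); save(p,'t13'); cv2.imwrite('pics/t13c.png',cv2.resize(p['image'][130:270,140:400,::-1],None,fx=3,fy=3,interpolation=cv2.INTER_CUBIC))
pickle.dump((None,p),open('t13.pkl','wb'))
E
python3 k.py t13
```

```text
19.1 [ 0.4545 -0.3216  0.2006] [ 3.1236e+00 -2.7000e-03  1.6374e+00] [ 0.448 -0.248  0.38 ]
cap z [0.07479112 0.07605817 0.07734511]
((-0.019425373524427414, -0.01707424223423004), (0.04509379342198372, 0.16079041361808777), 0.8834651708602905) [[-0.0424 -0.0888  0.0473]
 [-0.0174  0.0226  0.0519]
 [-0.0007  0.0629  0.0563]]
fence [-0.00162723 -0.0010359 ]
stop [[-0.0974  0.0657  0.0705]
 [-0.0572  0.0753  0.0756]
 [-0.011   0.0854  0.0796]]
piece y [-0.015218   -0.01445831 -0.0141587   0.06163668] ((-0.023380935192108154, 0.02324705943465233), (0.03811202198266983, 0.07763908058404922), 0.04976044222712517)
```

View pics/t13c.png

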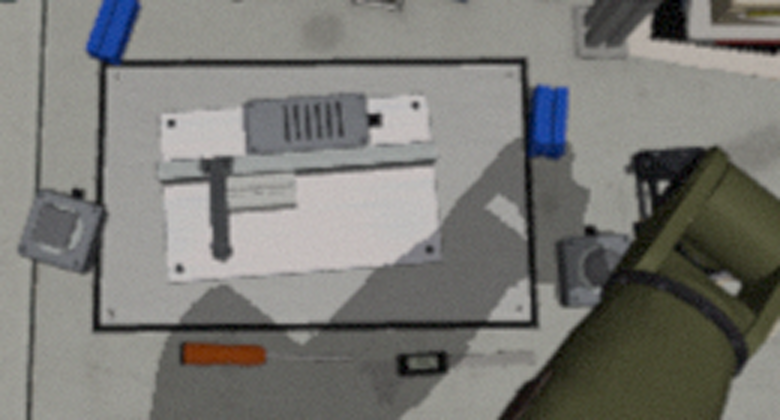

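The top view shows the stop down at (220,210), with the piece flat to the fence and against the stop at (262,190). The button cap is back up at 76 mm and the robot is clear, so I'm handing in.

```bash
python3 -c "
from station import hand_in
print(hand_in())"
```

```text
the job is handed in; nothing more can be done
None
```

I swung the flip stop down, pushed the piece home, pressed and released the round button, and handed the job in at about 19 s. No verdict was reported.

- **Stop:** its top measured level at about 76 mm above the bench before the piece was moved, and the last top view (lower resolution) agreed.
- **Piece:** I pushed it flat to the fence with both fingers, then along the fence until its end met the stop with about 9 N. The wrist camera then put its centre at x ≈ -0.021 and its near end at y = -0.015 in the station frame. The target values are -0.020 and -0.015. The last top view again put the near end at -0.015.
- **Round button:** I pressed it down to a height of 68 mm with 12 to 20 N, against the 5 N that holds it fully down. Its cap then measured 76 mm, so it is up again.
- **Other things:** I did not touch the square button. The last view showed the screwdriver still in place. The mug, calculator, tape roll and short profile were hidden or outside that view, but the arm never came near them low down.

**Forces and early reading:**
- My first estimate of the station's angle, from the top camera, was 0.028 rad. The closer wrist view gave 0.070 twice, and I used that.
- The fingers briefly pressed with more force than intended: about 66 N (58 N of it vertical) on the stop and about 52 N against the piece at the fence. Both are below the 120 N wrist limit. The 40 N limit covers the arm and gripper body, and I took it that the fingers do not count.

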